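# Stand the spirit level in the leaning rack

## Robot

A 6-joint arm with a two-finger parallel gripper is mounted at the origin on a cart in front of the work surface, level with it; the furniture and walls round the work are solid. World frame = base frame: x ahead of the robot, y to its left, z up, the work surface at z = 0. Lengths are in mm, angles in degrees, forces in N, time in s.
With the tool pointing down it reaches from about 350 to 850 mm from the base axis. Payload 8.1 kg.
Tool frame: the origin (TCP) lies between the finger pads, 19 mm behind the fingertips; this is the grasp point; z points along the fingers, y is the line along which they close (so a half turn about z gives the same grasp; the last joint's range is limited). The gripper opens to 85 mm and grips with 20 to 120 N. Pads are 22 mm wide; open, the fingers measure 114 mm over their backs; the gripper's body (76 mm by 85 mm) begins 54 mm behind the grasp point. The pads swing forward as they close: fully open they stand 13 mm farther back than shut.
Start: joints at [-76.914, 7.471, 85.268, -0, 87.261, -4.893], TCP at [185.225, -570.699, 249.992] pointing down, gripper open.
Joint ranges: [-169.43, 169.43], [-51.17, 129.36], [1.28, 143.12], [-76.62, 256.62], [0, 156.53], [-152.29, 152.29]. Speed limits (degrees/s): [136.94, 136.94, 159.86, 180, 180, 180].

## Interface

Orientations are given as [roll, pitch, yaw] about the fixed x, y, z axes, in that order (R = Rz(yaw) Ry(pitch) Rx(roll)).
In Python, from bench import status, viewer, job gives the robot as it stands.
- The arm moves only by the tool arm_command, never from a script. Its argument "targets" is a list that holds one entry, the list of rows, each a list of 7 numbers: the shift along the world's x, y, z in m, then the turn, a rotation vector about the world's x, y, z in rad, then the opening, from -1 (shut) to 1 (fully open). In form: [[[dx, dy, dz, rx, ry, rz, gripper], ...]]. A call has 1 to 10 rows; each row shifts and turns the commanded pose from where the row before left it; what a row does not reach is not made up. A row lasts 1/8 s, in which the tool goes at most 62.5 mm and 10.7 degrees, less where a joint would pass 70% of its speed; a pose out of reach is approached as far as the arm can. A call with a gripper value outside its range is refused whole. The fingers move at their own pace and stop on an object; "force" is the grip in N (left out, the last holds). Time passes only in rows, so rows that do not move let the fingers close. It gives the time, the measured TCP pose, the force, the opening and the grip force at its end, in the units of the state.
- status.sense(): the state, without advancing time (a new reading comes with each control period).
- viewer.snapshot(name): name is "scene" or "top" or "wrist"; returns the picture (384x512x3 uint8, red, green, blue); there is no depth.
- viewer.camera_model(name): a dict with "vertical_fov" (degrees; the focal length in pixels is half the picture's height over the tangent of half this angle, whatever the lens; pixels are square), "cx", "cy" (the principal point, pixels), "xyz" and "attitude" of the camera in the world. Camera axes: x right, y down, z forward; pixel columns grow to the right and rows downward; lengths in mm; the calibration is good to about 2 mm. A picture is of the moment at which its call begins: read the wrist's pose just before it. camera_model takes no time and is no camera call; for the wrist camera it gives the pose at the moment of the call.
- job.hand_in(): hands the job in; it is judged then, once.
The state is a dict: "time": time; "joint_pos": joint angles; "qd": joint speeds; "joint_efforts": joint torques, N m; "tool_pos": TCP position; "tcp_rot": TCP orientation; "ft_force": force on the tool from outside, world axes, zero at the start; "wrist_torque": the same for the moment, N m; "finger_gap": finger opening in mm; "grip_force": force on a finger pad.
Only numpy, scipy, OpenCV 4.12 (cv2) and the standard library are available. Lean on these libraries where they do the work, as an engineer would, in place of code of your own. Each camera call takes 0.05 s, during which the arm holds its last target. There are 200 camera calls.

## Task

The spirit level sits stuck deep in its wooden sleeve with nothing to grip: push it from behind, through the open window at the sleeve's back, until its foot end sticks out of the mouth, then draw it right out, lay it flat on the bench and let go. Take it again near its head (the end with the hanging slot) and lean it on the small rack: head up and over the rack's wall, foot down on the base and against the stop strip, square to the wall, and leave it standing there. Leave the other things on the bench where they are.

Things in the scene. Friction and masses are not known exactly. Their poses are not given: they have to be found in the camera images.
- level: Loose aluminium spirit level, flat bar 250 x 36 x 18 mm, 0.22 kg, two vials on one broad face, black end caps. Origin: centre of the face without vials; x along it from plain foot (-125 mm) to head (+125 mm), y across the width, z out of the vial face. Starts flat in the sleeve, vials up, foot towards the mouth and 2 to 8 mm inside it.
- level_foot (a point): Centre of the level's foot end face; same axes as the level.
- level_head (a point): Centre of the level's head end face; axes as the level. An 18 x 18 mm hanging slot goes through the bar 12 to 30 mm from this end.
- sleeve: Wooden sleeve fixed to the bench, 308 x 56 x 32 mm; channel 40 mm wide, floor 4 mm thick. Origin: centre of underside; x from the open mouth (-154 mm) to the back (+154 mm, inner face 146 mm). Roof (underside 26 mm high) from the mouth to x = 0; behind that an open-topped window. The level's head starts at x = 99 to 105 mm; fingertips fit behind it and can push towards -x, down to x = 0.
- sleeve_mouth (a point): Centre of the mouth on the sleeve's inner floor; axes as the sleeve: -x points out of the mouth.
- rack: Wooden leaning rack fixed to the bench: base 190 x 170 x 12 mm, stop strip 18 mm high along its edge nearest the robot, upright wall 14 mm thick at the back, both full width along y. Origin: centre of underside; x from stop to wall, z up. Stop's inner face at x = -70 mm, wall's front face at x = +50 mm, wall's top 167 mm above the bench.
- rack_wall: The upright wall of the rack with its two back blocks (same origin and axes as the rack).
- rack_stop (a point): Foot of the stop strip's inner face, on the top of the base, mid width; axes as the rack.
- rack_wall_top (a point): Upper front edge of the wall, mid width. The level, its foot against the stop, rests on this edge at about 56 degrees above the horizontal, its head about 60 mm past the edge; axes as the rack.
- tape: Bystander: roll of pale tape lying flat, 95 mm across, 25 mm high; origin centre of underside.
- spool: Bystander: small wooden spool of solder, 44 mm across, 34 mm high; origin centre of underside.
- tin: Bystander: food tin 58 mm across, 72 mm high; origin centre of underside.
- padlock: Bystander: brass padlock lying flat, 69 x 42 x 17 mm; origin centre of underside.
- pliers: Bystander: pliers with red handles lying flat, 45 x 157 x 13 mm; origin centre of underside.
- screwdriver: Bystander: screwdriver with a wooden handle, 252 mm long, 32 mm thick; origin centre of underside.

How it is judged:
By the outcome, as a careful person would: the job done as asked, in the order asked, and still so for the second after the job is handed in, with the robot touching nothing.
It also fails if it takes over 72 s, if anything falls off the work surface, if the arm or the gripper's body presses on something with over 40 N, if the wrist force passes 120 N, or if a joint passes its speed limit or range.

## Working session

There is one attempt and no reset: what is moved stays moved. The work goes in short steps, Python scripts to look and compute and a tool call to move; the robot and the scene stay as the last step left them, time stands still between calls to the robot, and variables do not carry over. Pictures are saved under pics/ and viewed, at most 10 in all, crops included, and the job is handed in when it is done.

Besides the shell and the picture viewer there is one more tool, called after "Request:" by a JSON object that holds its "name" and its "arguments". arm_command: Moves the arm, as the interface text tells. Its arguments: {"type":"object","properties":{"targets":{"type":"array"},"force":{"type":"number"}},"required":["targets"]}

```bash
mkdir -p pics; ls; python3 - <<'E'
from bench import status, viewer, job
import cv2
s=status.sense();print(s)
for n in("top","scene"):
    m=viewer.camera_model(n);print(n,m)
    im=viewer.snapshot(n);cv2.imwrite(f"pics/{n}0.png",im[:,:,::-1])
E
```

```text
pics
{'time': 0.0, 'joint_pos': array([-7.69142478e+01,  7.51587257e+00,  8.53299376e+01, -1.97617327e-03,
        8.72622038e+01, -4.89386876e+00]), 'qd': array([-0.05761635, -0.00235253, -0.09046474, -0.08977021, -0.14352794,
        0.00034569]), 'joint_efforts': array([-4.20913175e-04, -5.69409120e+01, -5.00546551e+01, -1.36977692e-04,
        1.50619989e-02,  3.55508902e-06]), 'tool_pos': array([ 185.08967072, -570.18573997,  248.93013066]), 'tcp_rot': array([-1.79892211e+02, -7.24815749e-03,  1.79797104e+01]), 'ft_force': array([ 1.37756863, -0.06875688, -0.93618351]), 'wrist_torque': array([-0.01482154,  0.01243917, -0.00271871]), 'grip_force': 0.0, 'finger_gap': 85.47436713729066}
top {'vertical_fov': 52.345516194780615, 'cx': 259.67452985026534, 'cy': 190.93417699344562, 'xyz': array([ 317.01612872,   56.29430286, 1505.02460216]), 'attitude': array([-169.56945127,   -1.20894307,  -90.63095416])}
scene {'vertical_fov': 42.73053926986724, 'cx': 251.9781138056892, 'cy': 189.09613494180877, 'xyz': array([-184.00876728,  406.64267325, 1195.50959701]), 'attitude': array([-141.6746541 ,    1.07548468, -116.17595097])}
```

View pics/top0.png

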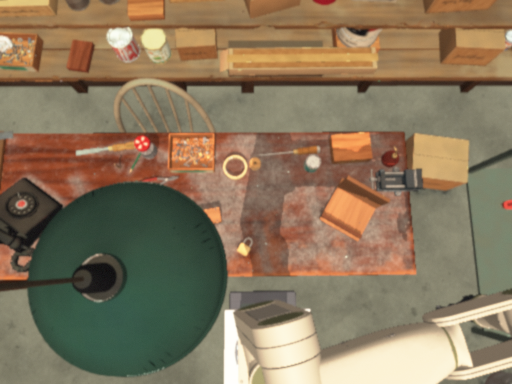

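View pics/scene0.png

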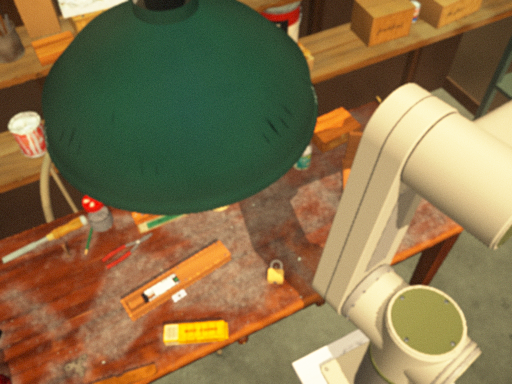

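The top view shows the rack at about (355,207), with the lamp shade hiding the sleeve. The scene view shows the sleeve at about (178,280), with the level's vials at (160,288), and the rack is hidden by the arm. I'll enlarge both areas next.

```bash
cat > h.py <<'E'
import numpy as np, cv2
from scipy.spatial.transform import Rotation as R
from bench import status, viewer, job
def cam(n):
    m=viewer.camera_model(n); f=192/np.tan(np.radians(m["vertical_fov"]/2))
    return f,m["cx"],m["cy"],np.array(m["xyz"]),R.from_euler("xyz",m["attitude"],degrees=True).as_matrix()
def ray(c,p):
    f,cx,cy,o,M=c; d=M@np.array([(p[0]-cx)/f,(p[1]-cy)/f,1]); return o,d
def onz(c,p,z=0):
    o,d=ray(c,p); return (o+d*(z-o[2])/d[2])
def proj(c,P):
    f,cx,cy,o,M=c; q=(np.atleast_2d(P)-o)@M; return np.c_[cx+f*q[:,0]/q[:,2],cy+f*q[:,1]/q[:,2]]
E
python3 - <<'E'
from h import *
a=cv2.imread("pics/scene0.png")[230:330,110:240]; b=cv2.imread("pics/top0.png")[170:245,310:400]
a=cv2.resize(a,(780,600),interpolation=cv2.INTER_CUBIC);b=cv2.resize(b,(720,600),interpolation=cv2.INTER_CUBIC)
cv2.imwrite("pics/c1.png",a);cv2.imwrite("pics/c2.png",b)
t=cam("top");s=cam("scene")
for p in [(355,207),(235,167),(246,246)]:print(p,onz(t,p))
for p in [(178,280),(276,272),(195,332)]:print(p,onz(s,p))
print(s[4],t[4])
E
```

```text
(355, 207) [ 527.25585892 -350.51211234    0.        ]
(235, 167) [690.76219804 118.08898476   0.        ]
(246, 246) [380.47689353  76.03212553   0.        ]
(178, 280) [482.92414327 327.86974136   0.        ]
(276, 272) [384.69643641  78.83927869   0.        ]
(195, 332) [326.03968028 341.60910636   0.        ]
[[-0.44105149 -0.69891187  0.56302378]
 [-0.89728551  0.35651263 -0.26034104]
 [-0.01876965 -0.62001689 -0.78436392]] [[-0.01100955 -0.98345751  0.18080406]
 [-0.99971678  0.00701052 -0.02274222]
 [ 0.02109847 -0.18100324 -0.98325616]]
```

View pics/c1.png

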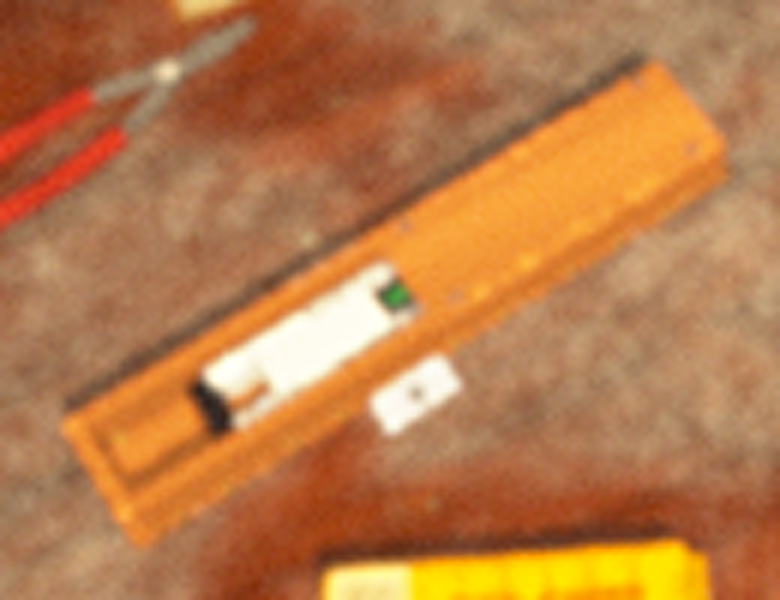

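View pics/c2.png

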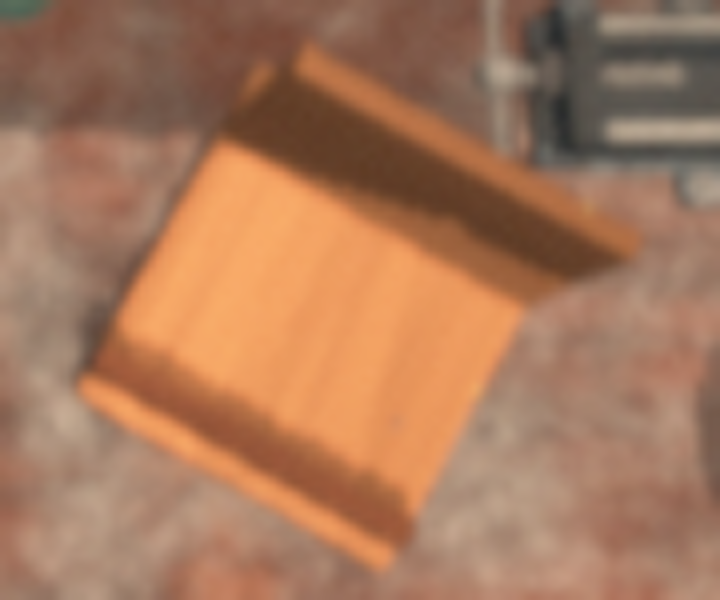

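Crop 1 shows the sleeve's top corners at about (65,420) and (135,505) for the back, and (655,58) and (725,140) for the mouth. The level's black head cap is at about (210,408). Crop 2 shows the rack's wall-top front edge from (297,75) to (630,260), and the front foot of the wall from (225,140) to (525,305).

```bash
python3 - <<'E'
from h import *
from scipy.optimize import least_squares
t=cam("top");s=cam("scene")
un=lambda p,k,o:(np.array(p,float)+.5)/k-.5+np.array(o)
def fit(c,loc,px,x0):
    loc=np.array(loc,float)
    def W(q): 
        M=R.from_euler("z",q[2]).as_matrix(); return loc@M.T+[q[0],q[1],0]
    r=least_squares(lambda q:(proj(c,W(q))-px).ravel(),x0,x_scale=[1,1,.01]); return r.x,r.fun.round(1)
px=un([(65,420),(135,505),(655,58),(725,140),(725,180),(140,548)],6,(110,230))
x,r=fit(s,[(154,-28,32),(154,28,32),(-154,-28,32),(-154,28,32),(-154,28,0),(154,28,0)],px,[480,330,np.pi/2])
print("sleeve",x[:2],np.degrees(x[2]),r)
u=np.array([np.cos(x[2]),np.sin(x[2])])
h=onz(s,un((205,412),6,(110,230)),22);print("headcap top centre local",(h[:2]-x[:2])@u)
px=un([(297,75),(630,260),(225,140),(525,305),(80,385),(385,568)],8,(310,170))
for xs in(-95,-88,-85):
  x,r=fit(t,[(50,85,167),(50,-85,167),(50,85,12),(50,-85,12),(xs,85,30),(xs,-85,30)],px,[527,-350,-.5]);print("rack",xs,x[:2],np.degrees(x[2]),r)
def tri(p,q):
    o1,d1=ray(t,p);o2,d2=ray(s,q)
    k=np.linalg.lstsq(np.c_[d1,-d2],o2-o1,rcond=None)[0];return o1+k[0]*d1,o2+k[1]*d2
print("lamp cap",tri((100,278),(165,5)))
for z in(500,700,900,1000):
    print(z,onz(t,(128,182),z),onz(t,(226,285),z),"scene bottom rim",onz(s,(195,212),z),onz(s,(315,105),z))
E
```

```text
sleeve [479.49776154 326.68050941] 99.87353896418735 [-0.2 -0.4 -1.8  1.9  0.7 -0.5  0.4 -0.4  1.  -1.1  0.  -0.1]
headcap top centre local 103.07158981955571
rack -95 [ 520.18415169 -326.42502726] -31.46613532417308 [-0.5 -0.9  0.6  0.5 -0.9 -0.6 -0.2  1.  -0.1 -0.1  1.   0.1]
rack -88 [ 518.21425762 -325.23595957] -31.42358985684916 [-0.8 -0.4  0.3  1.1 -1.2 -0.1 -0.4  1.5  0.5 -1.1  1.6 -1. ]
rack -85 [ 517.37155188 -324.72813216] -31.405589896145173 [-0.9 -0.1  0.1  1.3 -1.3  0.1 -0.5  1.7  0.8 -1.6  1.9 -1.4]
lamp cap (array([297.27990007, 282.01603866, 903.64054257]), array([297.0218847 , 281.47688655, 903.44664634]))
500 [527.96719711 376.33476998 500.        ] [263.23278373 119.91773189 500.        ] scene bottom rim [314.70467981 286.99449913 500.        ] [455.91130544 -39.60790433 500.        ]
700 [485.98791264 312.64668385 700.        ] [273.93567496 107.25666292 700.        ] scene bottom rim [171.29517138 321.40040083 700.        ] [271.89656992  88.71543715 700.        ]
900 [444.00862816 248.95859772 900.        ] [284.63856619  94.59559395 900.        ] scene bottom rim [ 27.88566294 355.80630253 900.        ] [ 87.8818344  217.03877862 900.        ]
1000 [ 423.01898593  217.11455466 1000.        ] [ 289.9900118    88.26505946 1000.        ] scene bottom rim [ -43.81909128  373.00925338 1000.        ] [  -4.12553336  281.20044936 1000.        ]
```

```bash
python3 - <<'E'
from h import *
s=status.sense();c=cam("wrist");print(c[0],viewer.camera_model("wrist"))
T=R.from_euler("xyz",s["tcp_rot"],degrees=True).as_matrix()
print("cam in tool",T.T@(c[3]-s["tool_pos"]));print("axes",(T.T@c[4]).round(3))
E
```

```text
272.22251974126664 {'vertical_fov': 70.39104338303201, 'cx': 256.24622001701835, 'cy': 190.5683815017435, 'xyz': array([ 256.41566277, -546.7339249 ,  372.76965034]), 'attitude': array([ 1.62870963e+02,  1.04088502e-01, -7.20355183e+01])}
cam in tool [  75.07242672   -0.55907972 -123.72804401]
axes [[-0.    -0.956 -0.295]
 [ 1.    -0.    -0.   ]
 [ 0.    -0.295  0.956]]
```

Request:
{"name": "arm_command", "arguments": {"targets": [[[0.02,0.02,0.02,0,0,0,1],[0.04,0.035,0.01,0,0,0,1],[0.04,0.035,0,0,0,0,1],[0.04,0.035,0,0,0,0,1],[0.04,0.035,0,0,0,0,1],[0.04,0.035,0,0,0,0,1],[0.03,0.03,0,0,0,0,1],[0.015,0.015,0,0,0,0,1],[0,0,0,0,0,0,1]]]}}

```text
time: 1.23
tool_pos: [451.0, -329.4, 279.4]
tcp_rot: [-179.9, 0.0, 18.1]
ft_force: [-0.2, 0.0, -0.6]
finger_gap: 85.3
grip_force: 0.0
```

```bash
python3 - <<'E'
from h import *
s=status.sense();print(s["time"],s["tool_pos"],s["tcp_rot"],s["joint_pos"],abs(s["qd"]).max())
c=cam("wrist");im=viewer.snapshot("wrist")[:,:,::-1].copy();cv2.imwrite("pics/w1raw.png",im)
np.save("w1.npy",np.array(c,dtype=object),allow_pickle=True)
q=(519,-326);a=np.radians(-31.45)
M=np.array([[np.cos(a),-np.sin(a)],[np.sin(a),np.cos(a)]])
def w(l):l=np.array(l,float);return np.c_[l[:,:2]@M.T+q,l[:,2]]
L=w([(50,85,167),(50,-85,167),(50,85,12),(50,-85,12),(-70,85,12),(-70,-85,12),(-70,85,30),(-70,-85,30),(-95,85,0),(-95,-85,0)])
p=proj(c,L);print(p.round())
b=cv2.resize(im,(768,576))
for u in p:cv2.circle(b,tuple(int(v) for v in (u+.5)*1.5),2,(255,0,0),-1)
cv2.imwrite("pics/w1.png",b)
E
```

```text
1.225 [ 450.97373889 -329.35443294  279.41817499] [-1.79942735e+02  2.02349809e-02  1.81322332e+01] [-4.14090782e+01  4.72861323e-01  8.95343291e+01  1.15860886e-02
  9.00524290e+01  3.04587033e+01] 2.4556757931617024
[[258. -19.]
 [384. 156.]
 [258.  35.]
 [335. 137.]
 [191.  99.]
 [270. 190.]
 [187.  99.]
 [271. 193.]
 [180. 111.]
 [257. 197.]]
```

View pics/w1.png

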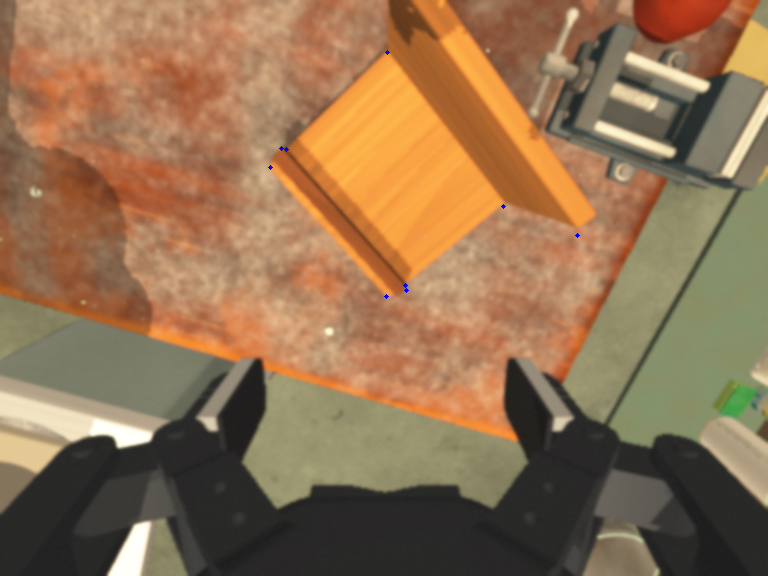

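The picture shows the rack where I predicted it, within about 2 mm: wall foot at (387,52) and (505,206), stop's outer edge from (271,162) to (386,296). Next is the sleeve.

Request:
{"name": "arm_command", "arguments": {"targets": [[[0,0.02,0,0,0,0.06,1],[0.002,0.04,0,0,0,0.12,1],[0.003,0.055,0,0,0,0.12,1],[0.003,0.055,0,0,0,0.12,1],[0.003,0.055,0,0,0,0.12,1],[0.003,0.055,0,0,0,0.12,1],[0.003,0.055,0,0,0,0.12,1],[0.003,0.055,0,0,0,0.12,1],[0.003,0.055,0,0,0,0.12,1],[0.003,0.055,0,0,0,0.12,1]]]}}

```text
time: 2.52
tool_pos: [475.6, 170.6, 280.2]
tcp_rot: [180.0, -0.0, 83.6]
ft_force: [1.7, -1.0, 0.2]
finger_gap: 85.5
grip_force: 0.0
```

Request:
{"name": "arm_command", "arguments": {"targets": [[[0.002,0.05,-0.01,0,0,0.12,0],[0.002,0.04,-0.01,0,0,0.12,-1],[0,0.025,-0.005,0,0,0.05,-1],[0,0.01,0,0,0,0,-1],[0,0,0,0,0,0,-1]]]}}

```text
time: 3.15
tool_pos: [480.1, 294.0, 255.2]
tcp_rot: [180.0, 0.0, 99.9]
ft_force: [0.3, -0.6, 1.6]
finger_gap: -0.3
grip_force: 0.0
```

```bash
python3 - <<'E'
from h import *
s=status.sense();print(s["time"],s["tool_pos"],s["tcp_rot"],s["joint_pos"],abs(s["qd"]).max(),s["finger_gap"])
c=cam("wrist");im=viewer.snapshot("wrist")[:,:,::-1].copy();cv2.imwrite("pics/w2raw.png",im)
q=(479.5,326.7);a=np.radians(99.87)
M=np.array([[np.cos(a),-np.sin(a)],[np.sin(a),np.cos(a)]])
def w(l):l=np.array(l,float);return np.c_[l[:,:2]@M.T+q,l[:,2]]
L=w([(x,y,32) for x in(-154,0,154) for y in(-28,28)]+[(103,-18,22),(103,18,22)])
p=proj(c,L);print(p.round())
b=cv2.resize(im,(768,576))
for u in p:cv2.circle(b,tuple(int(v) for v in (u+.5)*1.5),2,(255,0,0),-1)
cv2.imwrite("pics/w2.png",b)
E
```

```text
3.15 [480.11808004 294.01577646 255.2392418 ] [1.79996482e+02 1.03502206e-02 9.98953081e+01] [ 2.62714521e+01  1.62699190e+00  9.08763012e+01 -1.09325592e-02
  8.74962500e+01  1.63766213e+01] 1.096793595162244 -0.32301955671129867
[[279. 251.]
 [240. 251.]
 [283. 143.]
 [238. 143.]
 [287.   1.]
 [236.   1.]
 [276.  54.]
 [246.  54.]]
```

View pics/w2.png

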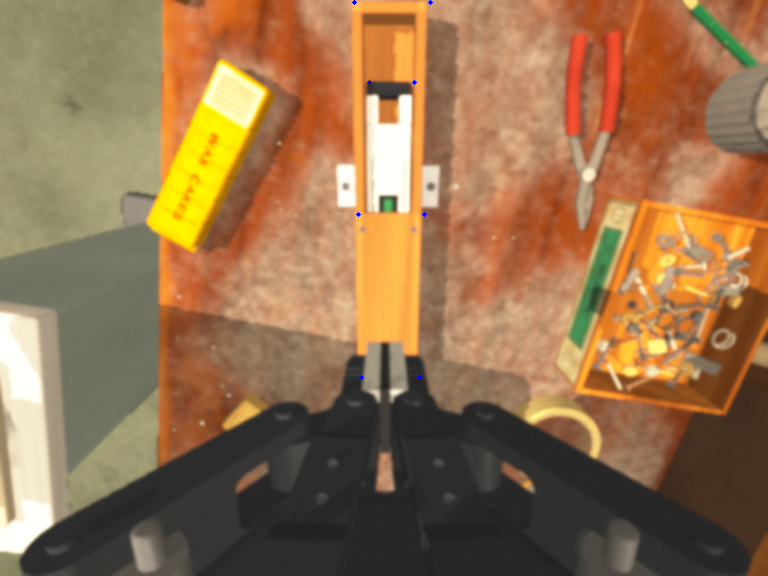

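The overlay agrees to about 1 mm: the head edge is at (392,83), the window edge at row 212, and the sleeve axis about 1 px to the left. I'll go in behind the head.

Request:
{"name": "arm_command", "arguments": {"targets": [[[-0.003,0.02,-0.01,0,0,0,-1],[-0.005,0.04,-0.03,0,0,0,-1],[-0.006,0.045,-0.04,0,0,0,-1],[-0.005,0.035,-0.04,0,0,0,-1],[-0.0036,0.013,-0.03,0,0,0,-1],[0,0,-0.02,0,0,0,-1],[0,0,-0.01,0,0,0,-1],[0,0,0,0,0,0,-1]]]}}

```text
time: 4.2
tool_pos: [458.0, 446.5, 74.9]
tcp_rot: [-180.0, 0.0, 99.8]
ft_force: [-0.0, 0.3, 0.8]
finger_gap: -0.1
grip_force: 0.0
```

```bash
python3 - <<'E'
from h import *
s=status.sense();print(s["time"],s["tool_pos"],s["tcp_rot"])
c=cam("wrist");im=viewer.snapshot("wrist")[:,:,::-1].copy()
cv2.imwrite("pics/w3.png",cv2.resize(im,(768,576)))
E
```

```text
4.2 [457.965218   446.45447667  74.92620627] [-1.79980189e+02  1.92443048e-02  9.98479022e+01]
```

View pics/w3.png

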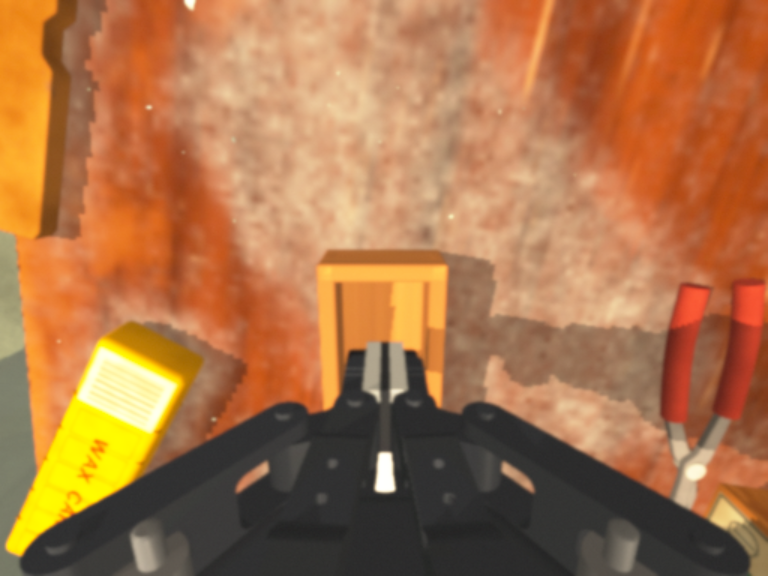

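The fingers (x≈384) are centred over the channel (319 to 447), with floor visible behind the head. I'll go down.

Request:
{"name": "arm_command", "arguments": {"targets": [[[0,0,-0.015,0,0,0,-1],[0,0,-0.015,0,0,0,-1],[0,0,-0.01,0,0,0,-1],[0,0,-0.006,0,0,0,-1],[0,0,0,0,0,0,-1]]]}}

```text
time: 4.88
tool_pos: [457.2, 447.0, 28.2]
tcp_rot: [-179.9, 0.0, 99.9]
ft_force: [0.2, -0.0, -0.4]
finger_gap: 0.1
grip_force: 0.0
```

Request:
{"name": "arm_command", "arguments": {"targets": [[[0.0007,-0.004,0,0,0,0,-1],[0.0007,-0.004,0,0,0,0,-1],[0.001,-0.006,0,0,0,0,-1],[0.001,-0.006,0,0,0,0,-1],[0.001,-0.006,0,0,0,0,-1]]]}}

```text
time: 5.5
tool_pos: [462.3, 421.1, 29.4]
tcp_rot: [180.0, -0.0, 99.9]
ft_force: [0.4, 1.8, 1.5]
finger_gap: 0.2
grip_force: 1.0
```

Request:
{"name": "arm_command", "arguments": {"targets": [[[0.0014,-0.008,0,0,0,0,-1],[0.0014,-0.008,0,0,0,0,-1],[0.0014,-0.008,0,0,0,0,-1],[0.0014,-0.008,0,0,0,0,-1],[0.0014,-0.008,0,0,0,0,-1],[0.0014,-0.008,0,0,0,0,-1],[0.0014,-0.008,0,0,0,0,-1],[0.001,-0.007,0,0,0,0,-1],[0.0007,-0.004,0,0,0,0,-1],[0,0,0,0,0,0,-1]]]}}

```text
time: 6.75
tool_pos: [473.5, 353.7, 28.7]
tcp_rot: [-180.0, 0.0, 99.9]
ft_force: [-0.5, 0.6, -0.3]
finger_gap: 0.0
grip_force: 0.0
```

Request:
{"name": "arm_command", "arguments": {"targets": [[[-0.001,0.006,0.005,0,0,0,-1],[0,0,0.04,0,0,0,-1],[0,0,0.05,0,0,0,-1],[0.004,-0.02,0.03,0,0,0,-1],[0.008,-0.045,0.01,0,0,0,0],[0.008,-0.045,0,0,0,0,1],[0.008,-0.045,0,0,0,0,1],[0.008,-0.045,0,0,0,0,1],[0.005,-0.03,0,0,0,0,1],[0,-0.008,0,0,0,0,1]]]}}

```text
time: 8.0
tool_pos: [513.9, 121.1, 164.4]
tcp_rot: [180.0, 0.0, 99.8]
ft_force: [-0.6, 0.1, -0.3]
finger_gap: 85.3
grip_force: 0.0
```

Request:
{"name": "arm_command", "arguments": {"targets": [[[0,0,0,0,0,0,1]]]}}

```text
time: 8.12
tool_pos: [513.5, 122.6, 164.2]
tcp_rot: [180.0, -0.0, 99.9]
ft_force: [-0.3, 0.1, -0.3]
finger_gap: 85.4
grip_force: 0.0
```

```bash
python3 - <<'E'
from h import *
s=status.sense();print(s["time"],s["tool_pos"],s["tcp_rot"])
c=cam("wrist");im=viewer.snapshot("wrist")[:,:,::-1].copy()
print(proj(c,[(519,97,22),(504,176,4)])*1.5)
for z in (0,22):print(onz(c,(256,191),z))
cv2.imwrite("pics/w4.png",cv2.resize(im,(768,576)))
E
```

```text
8.125 [513.50573222 122.64280022 164.15980574] [ 1.79995724e+02 -1.80768786e-02  9.98805907e+01]
[[386.12678839 313.40019556]
 [384.34331889 193.24557832]]
[515.33224033 109.33980731   0.        ]
[514.19085773 116.04894924  22.        ]
```

View pics/w4.png

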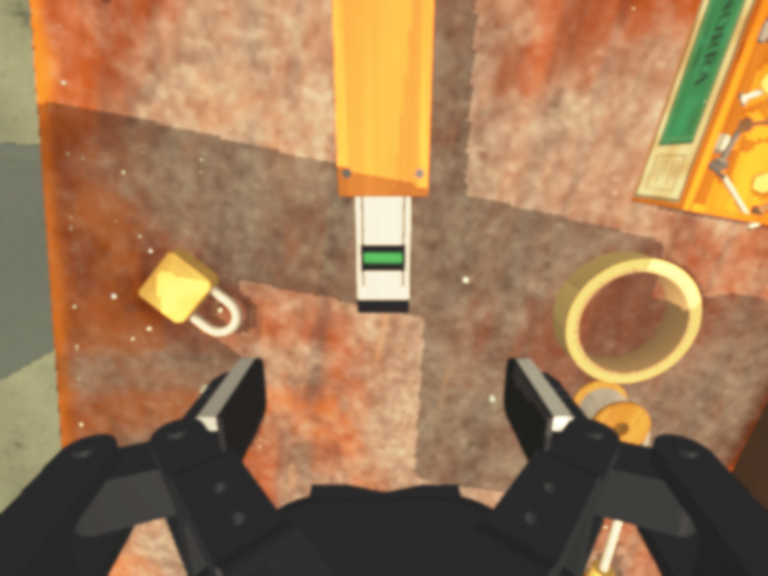

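The foot end is at about (383,311), sticking out 80 mm and centred under the gripper. The padlock and tape are well clear. I'll grasp it.

Request:
{"name": "arm_command", "arguments": {"targets": [[[0,0,-0.02,0,0,0,1],[0,0,-0.04,0,0,0,1],[0,0,-0.04,0,0,0,1],[0,0,-0.025,0,0,0,1],[0,0,-0.012,0,0,0,1],[0,0,-0.005,0,0,0,1],[0,0,0,0,0,0,-1],[0,0,0,0,0,0,-1],[0,0,0,0,0,0,-1],[0,0,0,0,0,0,-1]]], "force": 60}}

```text
time: 9.43
tool_pos: [514.3, 122.4, 23.0]
tcp_rot: [179.9, -0.0, 99.9]
ft_force: [-1.2, -0.9, 5.5]
finger_gap: 34.5
grip_force: 65.1
```

Request:
{"name": "arm_command", "arguments": {"targets": [[[0.0014,-0.008,0.001,0,0,0,-1],[0.0027,-0.016,0,0,0,0,-1],[0.0041,-0.0236,0,0,0,0,-1],[0.0041,-0.0236,0,0,0,0,-1],[0.0041,-0.0236,0,0,0,0,-1],[0.0041,-0.0236,0,0,0,0,-1],[0.0041,-0.0236,0,0,0,0,-1],[0.0041,-0.0236,0,0,0,0,-1],[0.0041,-0.0236,0,0,0,0,-1],[0.0014,-0.008,0,0,0,0,-1]]]}}

```text
time: 10.68
tool_pos: [547.0, -77.2, 22.3]
tcp_rot: [-179.9, 0.0, 99.8]
ft_force: [0.5, 0.8, -3.0]
finger_gap: 34.6
grip_force: 64.1
```

Request:
{"name": "arm_command", "arguments": {"targets": [[[0.001,-0.006,0,0,0,0,-1],[0,0,-0.003,0,0,0,-1],[0,0,-0.001,0,0,0,-1],[0,0,0,0,0,0,-1]]]}}

```text
time: 11.18
tool_pos: [548.9, -80.6, 19.4]
tcp_rot: [180.0, 0.0, 100.0]
ft_force: [-1.0, -1.9, 3.0]
finger_gap: 34.5
grip_force: 64.8
```

Request:
{"name": "arm_command", "arguments": {"targets": [[[0,0,-0.0005,0,0,0,0],[0,0,0,0,0,0,1],[0,0,0,0,0,0,1],[0,0,0,0,0,0,1],[0,0,0.03,0,0,0,1],[0,0,0.05,0,0,0,1],[-0.005,0.03,0.05,0,0,0,1],[-0.008,0.045,0.03,0,0,0,1],[-0.008,0.045,0.02,0,0,0,1],[0,0,0,0,0,0,1]]]}}

```text
time: 12.42
tool_pos: [528.5, 41.7, 201.0]
tcp_rot: [179.8, 0.0, 100.1]
ft_force: [-0.0, -0.2, -0.2]
finger_gap: 85.2
grip_force: 0.0
```

```bash
python3 - <<'E'
from h import *
s=status.sense();print(s["time"],s["tool_pos"],s["tcp_rot"])
c=cam("wrist");im=viewer.snapshot("wrist")[:,:,::-1].copy()
cv2.imwrite("pics/w5raw.png",im);cv2.imwrite("pics/w5.png",cv2.resize(im,(768,576)))
np.savez("w5",o=c[3],M=c[4],k=c[:3])
P=[(553,-105,18),(553-.1715*250,-105+.985*250,18)];print(proj(c,P)*1.5)
E
```

```text
12.425 [528.54102938  41.72378369 201.01355028] [1.79753798e+02 2.83376033e-03 1.00115475e+02]
[[381.85642271 427.0711252 ]
 [382.6221514  121.93858263]]
```

View pics/w5.png

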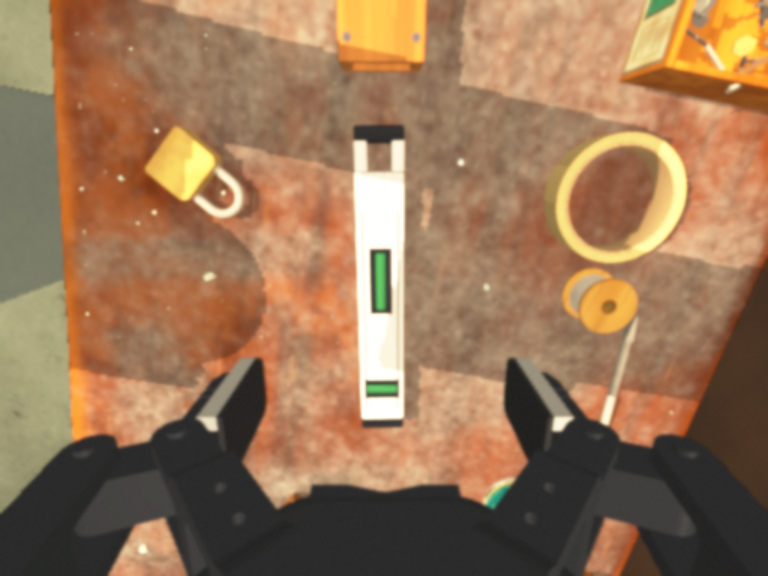

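The level lies flat, fully out, with its head at (379,125), its foot at (382,427) and vials up. I'll take it 35 mm from the head.

Request:
{"name": "arm_command", "arguments": {"targets": [[[-0.005,0.02,-0.02,0,0,0.005,1],[-0.006,0.03,-0.04,0,0,0.002,1],[-0.0033,0.0132,-0.05,0,0,0,1],[0,0,-0.04,0,0,0,1],[0,0,-0.02,0,0,0,1],[0,0,-0.008,0,0,0,1],[0,0,-0.0025,0,0,0,1],[0,0,0,0,0,0,-1],[0,0,0,0,0,0,-1],[0,0,0,0,0,0,-1]]], "force": 110}}

```text
time: 13.72
tool_pos: [514.5, 102.4, 19.4]
tcp_rot: [179.9, 0.0, 100.3]
ft_force: [3.8, -0.6, 2.5]
finger_gap: 33.3
grip_force: 110.2
```

Request:
{"name": "arm_command", "arguments": {"targets": [[[0,0,0,0,0,0,-1]]]}}

```text
time: 13.85
tool_pos: [514.5, 102.5, 19.4]
tcp_rot: [179.9, 0.0, 100.3]
ft_force: [-1.2, -0.6, 7.0]
finger_gap: 33.3
grip_force: 110.6
```

Request:
{"name": "arm_command", "arguments": {"targets": [[[0,0,0.01,0,0,0,-1],[0,0,0.025,0,0,0,-1],[0,0,0.04,0,0,0,-1],[0,0,0.05,0,0,0,-1],[0,0,0.05,0,0,0,-1],[0,0,0.05,0,0,0,-1],[0,-0.01,0.03,0,0,-0.06,-1],[0.002,-0.02,0.015,0,0,-0.12,-1],[0.003,-0.03,0,0,0,-0.16,-1],[0.003,-0.035,0,0,0,-0.16,-1]]]}}

```text
time: 15.1
tool_pos: [521.2, 6.9, 288.5]
tcp_rot: [180.0, -0.0, 71.4]
ft_force: [0.7, 0.2, -3.1]
finger_gap: 33.4
grip_force: 110.2
```

Request:
{"name": "arm_command", "arguments": {"targets": [[[0.003,-0.035,0,0,0,-0.16,-1],[0.003,-0.035,0,0,0,-0.16,-1],[0.003,-0.035,0,0,0,-0.16,-1],[0.003,-0.035,0,0,0,-0.16,-1],[0.003,-0.035,0,0,0,-0.16,-1],[0.003,-0.035,0,0,0,-0.16,-1],[0.003,-0.035,0,0,0,-0.16,-1],[0.003,-0.035,0,0,0,-0.16,-1],[0.003,-0.035,0,0,0,-0.16,-1],[0.003,-0.035,0,0,0,-0.16,-1]]]}}

```text
time: 16.35
tool_pos: [551.2, -343.5, 288.0]
tcp_rot: [-180.0, 0.0, -20.3]
ft_force: [0.5, 0.1, -3.2]
finger_gap: 33.5
grip_force: 110.2
```

```bash
python3 - <<'E'
from h import *
s=status.sense();print(s["time"],s["tool_pos"],s["tcp_rot"],s["joint_pos"].round(1),s["ft_force"],s["wrist_torque"],s["finger_gap"])
E
```

```text
16.35 [ 551.1549561  -343.54523383  287.97784383] [-1.79983698e+02  3.37250054e-02 -2.03045261e+01] [-36.5  14.5  73.4   0.   92.1  73.8] [ 0.46753506  0.08083694 -3.16454354] [-0.05750436 -0.28470664  0.02181352] 33.46337066091648
```

Request:
{"name": "arm_command", "arguments": {"targets": [[[0,0,0,0,0,-0.15,-1],[0,0,0,0,0,-0.045,-1],[0,0,0,-0.042,-0.068,0,-1],[0,0,0,-0.084,-0.136,0,-1],[0,0,0,-0.084,-0.136,0,-1],[0,0,0,-0.084,-0.136,0,-1],[0,0,0,-0.084,-0.136,0,-1],[0,0,0,-0.084,-0.136,0,-1],[0,0,0,-0.084,-0.136,0,-1],[0,0,0,0,0,0,-1]]]}}

```text
time: 17.6
tool_pos: [548.4, -339.9, 279.9]
tcp_rot: [179.4, -58.9, -30.9]
ft_force: [0.2, 0.7, -3.6]
finger_gap: 33.7
grip_force: 110.3
```

```bash
python3 - <<'E'
from h import *
s=status.sense();print(s["time"],s["tool_pos"],s["tcp_rot"],s["joint_pos"].round(1),s["ft_force"],s["wrist_torque"],s["finger_gap"])
T=R.from_euler("xyz",s["tcp_rot"],degrees=True).as_matrix()
for v in T.T: print(v.round(3),"az",np.degrees(np.arctan2(v[1],v[0])).round(1),"el",np.degrees(np.arcsin(v[2])).round(1))
c=cam("wrist");im=viewer.snapshot("wrist")[:,:,::-1].copy()
cv2.imwrite("pics/w6.png",cv2.resize(im,(768,576)))
cv2.imwrite("pics/s6.png",viewer.snapshot("scene")[:,:,::-1]);cv2.imwrite("pics/t6.png",viewer.snapshot("top")[:,:,::-1])
P=s["tool_pos"];n=-T[:,2];x=T[:,0]
pts=[P-n*1.4-x*d+sd*18*T[:,1] for d in(212.6,-37.4) for sd in(-1,1)]
print("level top corners",(proj(c,pts)*1.5).round(),"top",proj(cam("top"),pts).round(1))
E
```

```text
17.6 [ 548.43668993 -339.88587687  279.8539804 ] [179.39410311 -58.88280283 -30.88093548] [-40.4 -29.5 132.1  22.3  20.2  64. ] [ 0.24555662  0.72529443 -3.58325253] [ 0.44661361  0.66217531 -0.00115006] 33.665181672612256
[ 0.444 -0.265  0.856] az -30.9 el 58.9
[-0.521 -0.854  0.005] az -121.4 el 0.3
[ 0.729 -0.448 -0.517] az -31.6 el -31.1
level top corners [[349. 760.]
 [421. 760.]
 [329. 282.]
 [441. 282.]] top [[340.5 220.5]
 [349.2 225.6]
 [375.1 178. ]
 [385.2 183.7]]
```

View pics/w6.png

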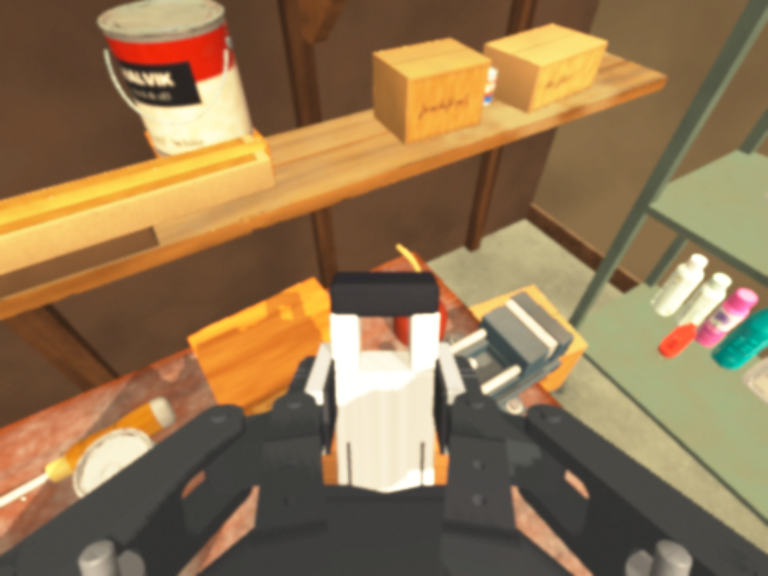

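The wrist view shows the level held square, its head cap at (385,280) and the slot just ahead of the fingers; no visible slip. I'll lower it towards the base in small steps.

Request:
{"name": "arm_command", "arguments": {"targets": [[[0.003,-0.002,-0.004,0,0,0,-1],[0.0035,-0.002,-0.012,0,0,0,-1],[0.0035,-0.002,-0.015,0,0,0,-1],[0,0,-0.015,0,0,0,-1],[0,0,-0.01,0,0,0,-1],[0,0,-0.004,0,0,0,-1],[0,0,0,0,0,0,-1],[0,0,0,0,0,0,-1]]]}}

```text
time: 18.75
tool_pos: [561.7, -348.9, 228.7]
tcp_rot: [179.1, -59.6, -30.7]
ft_force: [0.0, -0.0, -1.5]
finger_gap: 33.6
grip_force: 110.3
```

```bash
cat > st.py <<'E'
from h import *
s=status.sense();print(s["time"],s["tool_pos"].round(1),s["tcp_rot"].round(1),s["joint_pos"].round(1),s["ft_force"].round(1),s["wrist_torque"].round(2))
T=R.from_euler("xyz",s["tcp_rot"],degrees=True).as_matrix()
a=np.radians(-31.5);ex=np.array([np.cos(a),np.sin(a),0]);ey=np.array([-np.sin(a),np.cos(a),0])
d=s["tool_pos"]-[519,-326,0];print("rack xyz",(d@ex).round(1),(d@ey).round(1),d[2].round(1))
x=T[:,0];c=d-211*x+19.4*T[:,2];print("level x az",np.degrees(np.arctan2(x[1],x[0])),"el",np.degrees(np.arcsin(x[2])),"y el",np.degrees(np.arcsin(T[2,1])));print("corner",(c@ex).round(1),(c@ey).round(1),c[2].round(1))
E
python3 st.py
```

```text
18.75 [ 561.7 -348.9  228.7] [179.1 -59.6 -30.7] [-40.1 -21.3 132.6  37.6  11.9  48.2] [ 0.  -0.  -1.5] [ 0.33  0.57 -0.01]
rack xyz 48.4 2.8 228.7
level x az -30.654609426102823 el 59.571475337430684 y el 0.4587344132878154
corner -41.7 1.1 36.9
```

Request:
{"name": "arm_command", "arguments": {"targets": [[[-0.003,0.0018,-0.004,0,0,0,-1],[-0.003,0.0018,-0.005,0,0,0,-1],[0,0,-0.005,0,0,0,-1],[0,0,-0.003,0,0,0,-1],[0,0,0,0,0,0,-1],[0,0,0,0,0,0,-1]]]}}

```text
time: 19.5
tool_pos: [555.5, -345.2, 211.2]
tcp_rot: [179.1, -59.5, -30.7]
ft_force: [0.2, 0.6, -3.4]
finger_gap: 33.5
grip_force: 110.3
```

```bash
python3 st.py
```

```text
19.5 [ 555.5 -345.2  211.2] [179.1 -59.5 -30.7] [-40.3 -20.9 134.3  45.4  10.4  40.2] [ 0.2  0.6 -3.4] [ 0.44  0.58 -0.03]
rack xyz 41.1 2.7 211.2
level x az -30.672315997483672 el 59.54424160291125 y el 0.4520641710991305
corner -49.1 1.1 19.5
```

Request:
{"name": "arm_command", "arguments": {"targets": [[[0,0,-0.002,0,0,-0.007,-1],[0,0,-0.002,0,0,-0.007,-1],[0,0,-0.002,0,0,0,-1],[0,0,0,0,0,0,-1]]]}}

```text
time: 20.0
tool_pos: [555.6, -345.1, 205.2]
tcp_rot: [179.1, -59.6, -31.5]
ft_force: [0.1, -0.2, -1.3]
finger_gap: 33.3
grip_force: 110.3
```

```bash
python3 st.py
```

```text
20.0 [ 555.6 -345.1  205.2] [179.1 -59.6 -31.5] [-39.6 -20.1 134.4  44.2   8.8  42. ] [ 0.1 -0.2 -1.3] [0.36 0.41 0.02]
rack xyz 41.2 2.8 205.2
level x az -31.48295113442915 el 59.55287679245872 y el 0.4434332050042216
corner -49.0 2.5 13.5
```

Request:
{"name": "arm_command", "arguments": {"targets": [[[0.0008,-0.0005,-0.001,0.0076,0.0124,0,-1],[0.0008,-0.0005,-0.002,0.0076,0.0124,0,-1],[0.0008,-0.0005,-0.002,0.0076,0.0124,0,-1],[0,0,0,0,0,0,-1]]]}}

```text
time: 20.5
tool_pos: [558.6, -347.3, 201.9]
tcp_rot: [179.1, -57.2, -31.4]
ft_force: [2.7, -1.0, 1.8]
finger_gap: 33.3
grip_force: 110.1
```

```bash
python3 st.py
```

```text
20.5 [ 558.6 -347.3  201.9] [179.1 -57.2 -31.4] [-39.4 -18.8 132.4  31.5  11.   54.7] [ 2.7 -1.   1.8] [-0.07 -0.36 -0.04]
rack xyz 44.9 2.5 201.9
level x az -31.4436502456242 el 57.19247218299663 y el 0.5102809026470777
corner -53.1 2.1 14.0
```

Request:
{"name": "arm_command", "arguments": {"targets": [[[0.0016,-0.001,-0.0012,0.0055,0.009,0,-1],[0.0016,-0.001,-0.0012,0.0055,0.009,0,-1],[0,0,0,0,0,0,-1],[0,0,0,0,0,0,-1]]]}}

```text
time: 21.0
tool_pos: [561.8, -349.3, 199.5]
tcp_rot: [179.1, -56.0, -31.5]
ft_force: [4.5, -1.6, 4.9]
finger_gap: 33.9
grip_force: 110.2
```

```bash
python3 st.py
```

```text
21.0 [ 561.8 -349.3  199.5] [179.1 -56.  -31.5] [-39.2 -17.7 131.1  27.3  12.   58.9] [ 4.5 -1.6  4.9] [-0.35 -0.94  0.04]
rack xyz 48.7 2.4 199.5
level x az -31.458357455170905 el 56.01532339545927 y el 0.5223325022117958
corner -53.2 2.0 13.7
```

Request:
{"name": "arm_command", "arguments": {"targets": [[[0,0,0,0,0,0,0.0],[0,0,0,0,0,0,0.3],[0,0,0,0,0,0,0.6],[0,0,0,0,0,0,1],[0,0,0,0,0,0,1]]]}}

```text
time: 21.62
tool_pos: [560.9, -348.5, 197.3]
tcp_rot: [179.1, -55.8, -31.5]
ft_force: [-0.5, 0.3, -0.1]
finger_gap: 85.4
grip_force: 0.0
```

```bash
python3 st.py
```

```text
21.625 [ 560.9 -348.5  197.3] [179.1 -55.8 -31.5] [-39.2 -17.6 131.2  27.2  12.1  59. ] [-0.5  0.3 -0.1] [ 0.23  0.34 -0.  ]
rack xyz 47.5 2.7 197.3
level x az -31.477518247958667 el 55.79674496915359 y el 0.4941060230603572
corner -55.0 2.4 11.9
```

Released with nothing in contact. I'll withdraw along the tool axis.

Request:
{"name": "arm_command", "arguments": {"targets": [[[-0.0035,0.0022,0.0028,0,0,0,1],[-0.007,0.0043,0.0056,0,0,0,1],[-0.014,0.0086,0.0112,0,0,0,1],[-0.014,0.0086,0.0112,0,0,0,1],[-0.014,0.0086,0.0112,0,0,0,1],[-0.014,0.0086,0.0112,0,0,0,1],[-0.014,0.0086,0.0112,0,0,0,1],[0,0,0,0,0,0,1]]]}}

```text
time: 22.62
tool_pos: [480.5, -299.4, 264.1]
tcp_rot: [179.0, -56.0, -31.4]
ft_force: [1.2, 0.5, -0.8]
finger_gap: 85.2
grip_force: 0.0
```

```bash
python3 st.py; python3 - <<'E'
from h import *
c=cam("wrist");im=viewer.snapshot("wrist")[:,:,::-1].copy();cv2.imwrite("pics/w7.png",im)
a=np.radians(-31.5);M=R.from_euler("z",-31.5,degrees=True).as_matrix()
th=np.radians(55.9);u=np.array([np.cos(th),0,np.sin(th)]);n=np.array([-np.sin(th),0,np.cos(th)])
for y0 in [2.4]:
  P=[np.array([-55,y0+sd*18,12])+u*l+n*18 for l in(250,125,40) for sd in(1,-1)]
  print(proj(c,np.array(P)@M.T+[519,-326,0]).round(1))
hsv=cv2.cvtColor(im,cv2.COLOR_BGR2HSV)
# white body of the level: low saturation, bright; largest blob per row
m=((hsv[...,1]<60)&(hsv[...,2]>150)).astype(np.uint8)
k,l,st,ce=cv2.connectedComponentsWithStats(m)
for i in np.argsort(-st[1:,4])[:6]+1:
    print(st[i],ce[i].round(1))
    pts=np.argwhere(l==i)[:,::-1].astype(np.float32);print(cv2.minAreaRect(pts))
E
```

```text
22.625 [ 480.5 -299.4  264.1] [179.  -56.  -31.4] [-41.8 -47.3 142.5  15.4  30.1  70.8] [ 1.2  0.5 -0.8] [ 0.23  0.29 -0.03]
rack xyz -46.8 2.6 264.1
level x az -31.42516305705088 el 56.036750142672666 y el 0.5454046045956984
corner -148.6 2.1 78.3
[[234.4 152. ]
 [275.  151.9]
 [237.2 274.2]
 [272.4 273.9]
 [238.7 340.5]
 [271.1 340.1]]
[ 235  162   42  167 4834] [255.5 243.6]
((257.3951416015625, 244.75119018554688), (166.52230834960938, 40.760284423828125), 88.39773559570312)
[  73  220   43   35 1084] [ 93.9 236.4]
((93.90001678466797, 236.30003356933594), (30.857738494873047, 43.37971878051758), 63.43495178222656)
[131 239  39  48 562] [148.4 262.6]
((149.0432586669922, 259.85638427734375), (15.705883026123047, 55.58824157714844), 28.07248878479004)
[344 239  38  48 547] [364.2 262.5]
((363.447265625, 260.0830078125), (55.62074661254883, 14.993915557861328), 61.47687911987305)
[425 141  35  41 539] [443.4 162.4]
((443.2157287597656, 161.16880798339844), (15.339227676391602, 47.18182373046875), 38.04704284667969)
[445 153  30  33 409] [460.8 168.6]
((459.44708251953125, 169.81175231933594), (13.666618347167969, 40.34906768798828), 40.601295471191406)
```

```bash
python3 - <<'E'
from h import *
from scipy.optimize import least_squares
c=cam("wrist");im=viewer.snapshot("wrist")[:,:,::-1].copy()
hsv=cv2.cvtColor(im,cv2.COLOR_BGR2HSV);m=((hsv[...,1]<60)&(hsv[...,2]>150)).astype(np.uint8)
k,l,st,ce=cv2.connectedComponentsWithStats(m);i=1+np.argmax(st[1:,4])
rows=range(185,320,5);E=[]
for r in rows:
    x=np.flatnonzero(l[r]==i)
    if len(x): E.append((r,x[0]-.5,x[-1]+.5))
E=np.array(E);print(E[::5])
M=R.from_euler("z",-31.5,degrees=True).as_matrix();th=np.radians(55.9)
u=np.array([np.cos(th),0,np.sin(th)]);n=np.array([-np.sin(th),0,np.cos(th)])
def mid(q):
    L=np.linspace(30,250,60)[:,None]
    Q=R.from_rotvec(n*q[1]).as_matrix()   # turn of the bar in its own plane
    o=[proj(c,(np.array([-55,q[0],12])+n*18+L*(Q@u)+sd*18*(Q@[0,1,0]))@M.T+[519,-326,0]) for sd in(1,-1)]
    return [np.interp(E[:,0],p[::-1,1][np.argsort(p[::-1,1])],p[::-1,0][np.argsort(p[::-1,1])]) for p in o]
f=least_squares(lambda q:np.r_[mid(q)[0]-E[:,1],mid(q)[1]-E[:,2]],[2,0],loss="soft_l1",x_scale=[1,.01])
print("foot y",f.x[0],"in-plane turn deg",np.degrees(f.x[1]),"rms",np.sqrt((f.fun**2).mean()))
E
```

```text
[[185.  235.5 276.5]
 [210.  236.5 274.5]
 [235.  237.5 273.5]
 [260.  238.5 273.5]
 [285.  238.5 272.5]
 [310.  238.5 272.5]]
foot y 1.5823192234256145 in-plane turn deg 0.07018419442721123 rms 0.531834805891173
```

The level stands square to the wall (turned under 0.1° in its own plane), with head and foot where predicted. The gripper is clear, so I'm handing in.

```bash
python3 -c "
from bench import job
print(job.hand_in())"
```

```text
the job is handed in; nothing more can be done
None
```

The job is handed in: the level was pushed out, drawn clear, laid flat and released, then regrasped near its head and left leaning square on the rack; I saw no contact with the bystanders but didn't re-measure their positions at the end.

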